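Carabiners into the tray row by size

ROBOT

A 6-joint arm with a two-finger parallel gripper is mounted at the origin on the work surface. World frame = base frame: x ahead of the robot, y to its left, z up, the work surface at z = 0. Lengths are in m, angles in rad, forces in N, time in s.
With the tool pointing down it reaches from about 0.35 to 0.975 m from the base axis. Payload 4.9 kg.
Tool frame: the origin (TCP) lies on the centre line of the jaws, within the pads' length; the fingertips stand 19 mm ahead of it and the grasp point (between the pads) is the TCP; z points along the fingers, x is the direction in which the jaws open and shut, and the axes are right-handed (so a half turn about z gives the same grasp; the last joint's range is limited). The gripper opens to 85 mm and grips with 20 to 120 N. Pads are 22 mm wide; open, the fingers measure 114 mm over their backs; the gripper's body (76 mm by 85 mm) begins 54 mm behind the grasp point. The pads swing forward as they close: fully open they stand 13 mm farther back than shut.
Start: joints at [-1.429, 0.053, 1.613, -0, 1.476, -0.119], TCP at [0.161, -0.604, 0.25] pointing down, gripper open.
Joint ranges: [-3.01, 3.01], [-1.01, 2.22], [0.06, 2.58], [-1.02, 4.17], [0.09, 2.62], [-3.14, 3.14]. Speed limits (rad/s): [2.57, 2.57, 3.14, 3.14, 3.14, 3.14].

INTERFACE

Orientations are given as a rotation vector (axis times angle).
In Python, from rig import get_obs, grab_frame, camera_info, sign_off gives the robot as it stands.
- The arm moves only by the shell command python3 -m jog 'ROWS'. ROWS is JSON, a list of rows, each a list of 5 numbers: the shift along the tool's x, y, z in mm, then the turn about the tool's z in degrees, then the finger opening in mm, from 0 to 85.4. In form: [[dx, dy, dz, yaw, hand], ...]. A call has 1 to 10 rows; each row is the pose to reach, as a shift and turn from the pose commanded when the call began, along the tool's axes at that moment; what a row does not reach only later rows make up. A row lasts 1/12 s, in which the tool goes at most 41.7 mm and 7.16 degrees, less where a joint would pass 70% of its speed; a pose out of reach is approached as far as the arm can. A call with a gripper value outside its range is refused whole. The fingers move at their own pace and stop on an object; the grip force is fixed at half the most. Time passes only in rows, so rows that repeat a pose let the fingers close. It gives the time, the measured TCP pose, the force and the opening at its end, in the units of the state.
- get_obs(): the state, without advancing time (a new reading comes with each control period).
- grab_frame(name): name is "side" or "top"; returns the picture (480x640x3 uint8, blue, green, red); there is no depth.
- camera_info(name): a dict with "mtx" (3x3 intrinsics, pixels), "R" (3x3) and "t" (3): a world point X has camera coordinates R X + t. Camera axes: x right, y down, z forward; pixel columns grow to the right and rows downward; lengths in m; the calibration is good to about 2 mm. A picture is of the moment at which its call begins. camera_info takes no time and is no camera call.
- sign_off(): hands the job in, once; it reports no verdict.
The state is a dict: "t": time; "joint_pos": joint angles; "qvel": joint speeds; "tau": joint torques, N m; "tool_pos": TCP position; "orientation": TCP orientation; "force": force on the tool from outside, world axes, zero at the start; "wrist_torque": the same for the moment, N m; "opening": finger opening in m.
Only numpy, scipy, OpenCV 4.12 (cv2) and the standard library are available. Lean on these libraries where they do the work, as an engineer would, in place of code of your own. Each camera call takes 0.05 s, during which the arm holds its last target. There are 200 camera calls.

TASK

Put the four carabiners away in the row of wooden trays, one to a tray, in order of size: the largest in the tray nearest the headlamp on its turntable, the smallest in the tray farthest from it. Lay each one flat in the middle of its tray with its length along the tray's length, and leave the headlamp and the compass where they are.

Things in the scene. Friction and masses are not known exactly. Their poses are not given: they have to be found in the camera images.
- carabiner_104: Silver D-shaped carabiner, the largest of the four, lying flat on the shelf: 104 mm long, 56 mm wide, of bar 12 mm thick. Loose, 85 g or so. Origin at the centre of its outline, on its underside; x along its length, y across it (gate side), z up. The long sides are straight, parallel and flat-faced at the middle: grip there across the width from above. May lie either way round in the tray.
- carabiner_82: Silver D-shaped carabiner, the second largest, lying flat on the shelf: 82 mm long, 47 mm wide, of bar 11 mm thick. Loose, 60 g or so. Origin at the centre of its outline, on its underside; x along its length, y across it (gate side), z up. The long sides are straight, parallel and flat-faced at the middle: grip there across the width from above. May lie either way round in the tray.
- carabiner_63: Silver D-shaped carabiner, the second smallest, lying flat on the shelf: 63 mm long, 38 mm wide, of bar 10 mm thick. Loose, 40 g or so. Origin at the centre of its outline, on its underside; x along its length, y across it (gate side), z up. The long sides are straight, parallel and flat-faced at the middle: grip there across the width from above. May lie either way round in the tray.
- carabiner_47: Silver D-shaped carabiner, the smallest, lying flat on the shelf: 47 mm long, 30 mm wide, of bar 9 mm thick. Loose, 25 g or so. Origin at the centre of its outline, on its underside; x along its length, y across it (gate side), z up. The long sides are straight, parallel and flat-faced at the middle: grip there across the width from above. May lie either way round in the tray.
- tray_a: One of four alike wooden trays in a straight row, 122 mm between centres, turned alike; which letter stands where changes. 132 mm long (x), 116 mm wide (y, along the row), walls 4 mm thick, 14 mm high, floor 4 mm thick (inside 124 x 108 mm). Fixed to the shelf. Origin under its centre at shelf level; x lengthwise, away from the robot, y along the row, z up.
- tray_b: One of four alike wooden trays in a straight row, 122 mm between centres, turned alike; which letter stands where changes. 132 mm long (x), 116 mm wide (y, along the row), walls 4 mm thick, 14 mm high, floor 4 mm thick (inside 124 x 108 mm). Fixed to the shelf. Origin under its centre at shelf level; x lengthwise, away from the robot, y along the row, z up.
- tray_c: One of four alike wooden trays in a straight row, 122 mm between centres, turned alike; which letter stands where changes. 132 mm long (x), 116 mm wide (y, along the row), walls 4 mm thick, 14 mm high, floor 4 mm thick (inside 124 x 108 mm). Fixed to the shelf. Origin under its centre at shelf level; x lengthwise, away from the robot, y along the row, z up.
- tray_d: One of four alike wooden trays in a straight row, 122 mm between centres, turned alike; which letter stands where changes. 132 mm long (x), 116 mm wide (y, along the row), walls 4 mm thick, 14 mm high, floor 4 mm thick (inside 124 x 108 mm). Fixed to the shelf. Origin under its centre at shelf level; x lengthwise, away from the robot, y along the row, z up.
- headlamp: Blue headlamp without strap, 102 mm wide, 48 mm deep, 48 mm high, standing loose near the middle of a fixed round wooden turntable (208 mm across, 30 mm high) beyond one end of the row of trays, left or right; a stainless hook rack (190 mm wide, 175 mm high) stands beyond the other. Origin in its underside, on the turntable's top; z up. To be left alone.
- compass: Black round pocket compass, 62 mm across, 19 mm high, with a wire ring at one side reaching 46 mm from its centre, lying loose on the shelf among the carabiners. Origin at the centre of its underside, z up. To be left alone.
Things that resemble listed ones, but are neither listed nor needed, are in the scene too. Leave any black or green look-alike of the tray_c alone.

How it is judged:
At the end, for the whole second after the job is handed in: Each carabiner lies flat (within 7 degrees) and at rest on the floor of a tray of its own, its centre within 15 mm of the tray's centre and its length within 15 degrees of the tray's length, either way round; counted from the headlamp's end of the row they go from the largest to the smallest (((horizontal distance between carabiner_104 and tray_a below 0.015 m and angle between the x axis of carabiner_104 and the x axis of tray_a, either way round below 0.26 rad and ((y of headlamp in the frame of tray_a above 0.05 m and y of carabiner_82 in the frame of tray_a below -0.05 m) or (y of headlamp in the frame of tray_a below -0.05 m and y of carabiner_82 in the frame of tray_a above 0.05 m))) or (horizontal distance between carabiner_104 and tray_b below 0.015 m and angle between the x axis of carabiner_104 and the x axis of tray_b, either way round below 0.26 rad and ((y of headlamp in the frame of tray_b above 0.05 m and y of carabiner_82 in the frame of tray_b below -0.05 m) or (y of headlamp in the frame of tray_b below -0.05 m and y of carabiner_82 in the frame of tray_b above 0.05 m))) or (horizontal distance between carabiner_104 and tray_c below 0.015 m and angle between the x axis of carabiner_104 and the x axis of tray_c, either way round below 0.26 rad and ((y of headlamp in the frame of tray_c above 0.05 m and y of carabiner_82 in the frame of tray_c below -0.05 m) or (y of headlamp in the frame of tray_c below -0.05 m and y of carabiner_82 in the frame of tray_c above 0.05 m))) or (horizontal distance between carabiner_104 and tray_d below 0.015 m and angle between the x axis of carabiner_104 and the x axis of tray_d, either way round below 0.26 rad and ((y of headlamp in the frame of tray_d above 0.05 m and y of carabiner_82 in the frame of tray_d below -0.05 m) or (y of headlamp in the frame of tray_d below -0.05 m and y of carabiner_82 in the frame of tray_d above 0.05 m)))) and ((horizontal distance between carabiner_82 and tray_a below 0.015 m and angle between the x axis of carabiner_82 and the x axis of tray_a, either way round below 0.26 rad and ((y of headlamp in the frame of tray_a above 0.05 m and y of carabiner_63 in the frame of tray_a below -0.05 m) or (y of headlamp in the frame of tray_a below -0.05 m and y of carabiner_63 in the frame of tray_a above 0.05 m))) or (horizontal distance between carabiner_82 and tray_b below 0.015 m and angle between the x axis of carabiner_82 and the x axis of tray_b, either way round below 0.26 rad and ((y of headlamp in the frame of tray_b above 0.05 m and y of carabiner_63 in the frame of tray_b below -0.05 m) or (y of headlamp in the frame of tray_b below -0.05 m and y of carabiner_63 in the frame of tray_b above 0.05 m))) or (horizontal distance between carabiner_82 and tray_c below 0.015 m and angle between the x axis of carabiner_82 and the x axis of tray_c, either way round below 0.26 rad and ((y of headlamp in the frame of tray_c above 0.05 m and y of carabiner_63 in the frame of tray_c below -0.05 m) or (y of headlamp in the frame of tray_c below -0.05 m and y of carabiner_63 in the frame of tray_c above 0.05 m))) or (horizontal distance between carabiner_82 and tray_d below 0.015 m and angle between the x axis of carabiner_82 and the x axis of tray_d, either way round below 0.26 rad and ((y of headlamp in the frame of tray_d above 0.05 m and y of carabiner_63 in the frame of tray_d below -0.05 m) or (y of headlamp in the frame of tray_d below -0.05 m and y of carabiner_63 in the frame of tray_d above 0.05 m)))) and ((horizontal distance between carabiner_63 and tray_a below 0.015 m and angle between the x axis of carabiner_63 and the x axis of tray_a, either way round below 0.26 rad and ((y of headlamp in the frame of tray_a above 0.05 m and y of carabiner_47 in the frame of tray_a below -0.05 m) or (y of headlamp in the frame of tray_a below -0.05 m and y of carabiner_47 in the frame of tray_a above 0.05 m))) or (horizontal distance between carabiner_63 and tray_b below 0.015 m and angle between the x axis of carabiner_63 and the x axis of tray_b, either way round below 0.26 rad and ((y of headlamp in the frame of tray_b above 0.05 m and y of carabiner_47 in the frame of tray_b below -0.05 m) or (y of headlamp in the frame of tray_b below -0.05 m and y of carabiner_47 in the frame of tray_b above 0.05 m))) or (horizontal distance between carabiner_63 and tray_c below 0.015 m and angle between the x axis of carabiner_63 and the x axis of tray_c, either way round below 0.26 rad and ((y of headlamp in the frame of tray_c above 0.05 m and y of carabiner_47 in the frame of tray_c below -0.05 m) or (y of headlamp in the frame of tray_c below -0.05 m and y of carabiner_47 in the frame of tray_c above 0.05 m))) or (horizontal distance between carabiner_63 and tray_d below 0.015 m and angle between the x axis of carabiner_63 and the x axis of tray_d, either way round below 0.26 rad and ((y of headlamp in the frame of tray_d above 0.05 m and y of carabiner_47 in the frame of tray_d below -0.05 m) or (y of headlamp in the frame of tray_d below -0.05 m and y of carabiner_47 in the frame of tray_d above 0.05 m)))) and ((horizontal distance between carabiner_47 and tray_a below 0.015 m and angle between the x axis of carabiner_47 and the x axis of tray_a, either way round below 0.26 rad) or (horizontal distance between carabiner_47 and tray_b below 0.015 m and angle between the x axis of carabiner_47 and the x axis of tray_b, either way round below 0.26 rad) or (horizontal distance between carabiner_47 and tray_c below 0.015 m and angle between the x axis of carabiner_47 and the x axis of tray_c, either way round below 0.26 rad) or (horizontal distance between carabiner_47 and tray_d below 0.015 m and angle between the x axis of carabiner_47 and the x axis of tray_d, either way round below 0.26 rad)) and angle between the z axis of each of carabiner_104, carabiner_82, carabiner_63, carabiner_47 and the z axis of tray_a, either way round below 0.12 rad and height (world z) of each of carabiner_104, carabiner_82, carabiner_63, carabiner_47 below 0.018 m and linear speed of each of carabiner_104, carabiner_82, carabiner_63, carabiner_47 below 0.01 m/s and angular speed of each of carabiner_104, carabiner_82, carabiner_63, carabiner_47 below 0.1 rad/s); the robot touches nothing.
It fails at once if the headlamp is moved by more than 15 mm (distance of headlamp from where it was at the start of the episode above 0.015 m).
It fails at once if the compass is moved by more than 15 mm (distance of compass from where it was at the start of the episode above 0.015 m).
It also fails if it takes over 96 s, if anything falls off the work surface, if the arm or the gripper's body presses on something with over 40 N, if the wrist force passes 120 N, or if a joint passes its speed limit or range.

## Working session

There is one attempt and no reset: what is moved stays moved. The work goes in short steps, Python scripts to look and compute and a shell command to move; the robot and the scene stay as the last step left them, time stands still between calls to the robot, and variables do not carry over. Pictures are saved under pics/ and viewed, about 12 in all and at most 16, crops included, and the job is handed in when it is done.

```bash
ls; mkdir -p pics; python3 - <<'E'
from rig import *
import cv2
for n in("top","side"):
    cv2.imwrite(f"pics/{n}0.png",grab_frame(n)); c=camera_info(n); print(n,c["mtx"],c["R"],c["t"], -c["R"].T@c["t"])
o=get_obs();print(o["t"],o["tool_pos"],o["orientation"],o["opening"])
E
```

```text
pics
top [[475.2216386    0.         318.52143397]
 [  0.         475.2216386  244.85091026]
 [  0.           0.           1.        ]] [[-0.00728995 -0.99997038 -0.00246883]
 [-0.9943216   0.00751085 -0.10615154]
 [ 0.10616693  0.00168097 -0.9943469 ]] [-0.01507496  0.5793907   1.17095723] [ 0.45167385 -0.02139457  1.22580368]
side [[606.95239843   0.         311.02350331]
 [  0.         606.95239843 240.46251642]
 [  0.           0.           1.        ]] [[ 0.87159721 -0.49011583  0.01023591]
 [-0.25366088 -0.46876853 -0.84611597]
 [ 0.4194931   0.73487587 -0.53290055]] [-0.52409169  0.19215826  1.60773425] [-0.16889353 -1.34827299  1.02471519]
0.1 [ 0.1611025  -0.60333079  0.24918006] [-2.49037881e+00  1.91294211e+00  2.09346284e-03] 0.08540321132266017
```

View pics/top0.png

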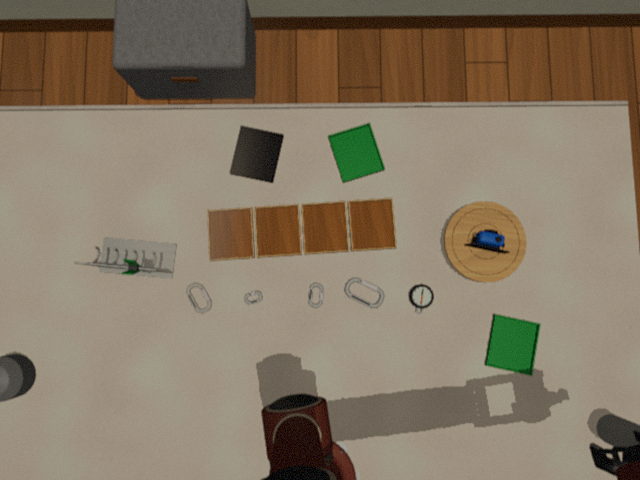

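View pics/side0.png

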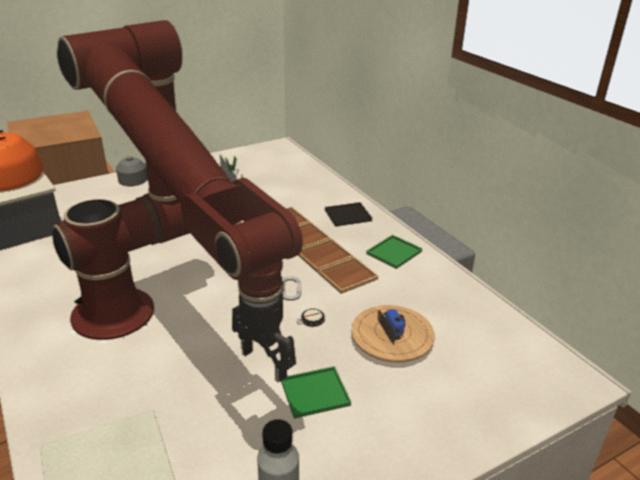

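The top view shows the wooden row at (231,234), (278,231), (325,228) and (372,224). The turntable with the headlamp is on the right at (487,240) and the rack is on the left. The silver rings are at (364,292), (199,298), (316,294) and (253,297), and the compass is at (421,296). The black and green trays are look-alikes, so I'll leave them alone. Next I'll measure.

```bash
cat > h.py <<'E'
import numpy as np, cv2
from rig import *
C=camera_info("top")
def ray(px,z):
    px=np.atleast_2d(px).astype(float); d=(np.c_[px,np.ones(len(px))]@np.linalg.inv(C["mtx"]).T)@C["R"]
    o=-C["R"].T@C["t"]; return o+d*((z-o[2])/d[:,2])[:,None]
def proj(p):
    q=C["R"]@np.asarray(p)+C["t"]; q=C["mtx"]@q; return q[:2]/q[2]
def fit(mask,z,hull=True):   # min-area rectangle of mask outline on plane z
    pts=ray(np.argwhere(mask)[:,::-1],z)[:,:2]*1000
    h=cv2.convexHull(pts.astype(np.float32))
    (c,s,a)=cv2.minAreaRect(h); 
    if s[0]<s[1]: s=s[::-1];a+=90
    return np.round(c,1),np.round(s,1),round((a+90)%180-90,1)
def frame(n=5): return np.mean([grab_frame("top") for _ in range(n)],0).astype(np.uint8)
def ringmask(im,box,k=31,th=14):
    g=im.astype(float); bg=np.stack([cv2.medianBlur(im[...,i],k*2+1) for i in range(3)],-1).astype(float)
    d=np.abs(g-bg).max(-1); m=np.zeros(d.shape,np.uint8); x0,y0,x1,y1=box; m[y0:y1,x0:x1]=d[y0:y1,x0:x1]>th
    n,l,st,_=cv2.connectedComponentsWithStats(m,connectivity=8); return l==1+st[1:,4].argmax()
E
python3 - <<'E'
from h import *
im=frame(3); cv2.imwrite("pics/base.png",im)
hsv=cv2.cvtColor(im,cv2.COLOR_BGR2HSV)
w=((hsv[...,1]>90)&(hsv[...,0]<25)).astype(np.uint8); w[:190]=0;w[270:]=0;w[:,:195]=0;w[:,410:]=0
print("row",fit(cv2.morphologyEx(w,cv2.MORPH_OPEN,np.ones((3,3))),.012))
n,l,st,ce=cv2.connectedComponentsWithStats(cv2.erode(w,np.ones((2,2))))
for i in range(1,n):
    if st[i,4]>500: print("tray",st[i],fit(l==i,.004))
vis=im.copy()
for nm,(x,y),r,z in (("104",(364,292),26,.006),("82",(199,298),22,.0055),("63",(316,294),18,.005),("47",(253,297),16,.0045),("comp",(421,296),20,.01)):
    m=ringmask(im,(x-r,y-r,x+r,y+r)); print(nm,m.sum(),fit(m,z)); vis[m]=(0,0,255)
a=cv2.resize(im[190:320,170:450],None,fx=2.8,fy=2.2,interpolation=3); b=cv2.resize(vis[190:320,170:450],None,fx=2.8,fy=2.2,interpolation=0)
cv2.imwrite("pics/crop0.png",np.vstack([a,b]))
E
```

```text
row (array([623.2,  25.2]), array([480.5, 132.1]), -86.6)
tray [ 349  199   47   52 2164] (array([ 634.2, -158.9]), array([129.7, 114. ]), 3.4)
tray [ 302  202   47   52 2142] (array([626.8, -36.7]), array([129.7, 113. ]), 3.3)
tray [ 255  205   47   53 2163] (array([619.2,  85.6]), array([130.3, 113.5]), 3.7)
tray [ 209  209   46   51 2153] (array([611.9, 207.5]), array([129.4, 113.6]), 3.4)
104 445 (array([ 460.3, -134. ]), array([105.7,  59.3]), 63.1)
82 335 (array([449.6, 287.5]), array([82.7, 49.8]), 29.8)
63 232 (array([454.6, -10.7]), array([63.5, 38.3]), -0.5)
47 158 (array([449.9, 149.5]), array([47.5, 30.9]), -76.4)
comp 452 (array([ 448.6, -277. ]), array([68.1, 66.1]), -53.3)
```

View pics/crop0.png

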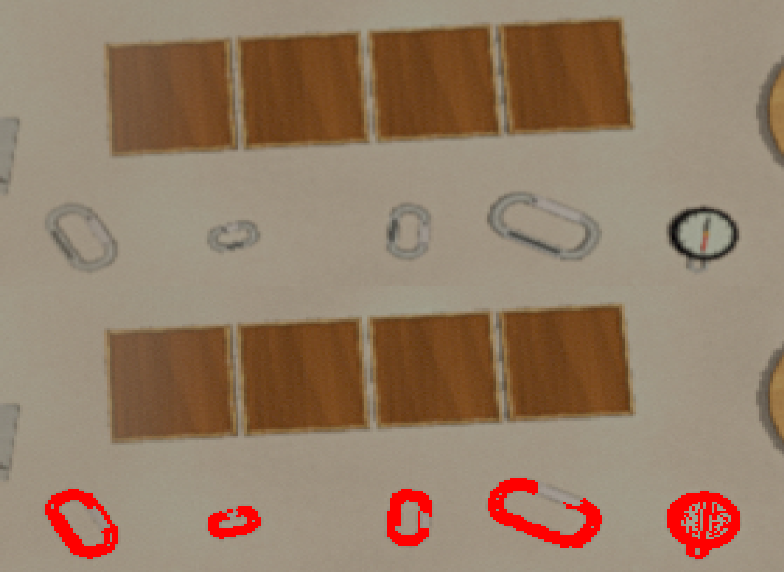

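All sizes match the description: rings 105.7/82.7/63.5/47.5 mm long, trays about 122 mm apart, row 480 x 132 mm. The headlamp is at the -y end, so the order from -y to +y is 104, 82, 63, 47. Next is a move calculator.

```bash
cat > go.py <<'E'
import sys; from h import *
from scipy.spatial.transform import Rotation as Ro
def plan(x,y,z,ang):   # mm; ang = carabiner length direction, world deg; jaws across it
    o=get_obs(); R=Ro.from_rotvec(o["orientation"]).as_matrix()
    d=R.T@(np.array([x,y,z])-1000*o["tool_pos"]); cur=np.degrees(np.arctan2(R[1,0],R[0,0]))
    t=-((ang+90-cur+90)%180-90)     # tool z is down
    q=o["joint_pos"]; dq1=np.degrees(np.arctan2(y,x)-np.arctan2(o["tool_pos"][1],o["tool_pos"][0]))
    print("t",o["t"],"pos",np.round(1000*o["tool_pos"],1),"jaw",round(cur,1),"tilt",np.round(R[:,2],3),"open",round(1000*o["opening"],1),"F",np.round(o["force"],1))
    print("shift",np.round(d,1),"yaw",round(t,1),"or",round(t-180*np.sign(t),1),"q6 now",round(np.degrees(q[5])),"q6 after ~",round(np.degrees(q[5])+t+dq1))
plan(*map(float,sys.argv[1:]))
E
python3 go.py 460 -134 100 63.1
```

```text
t 0.25 pos [ 161.1 -603.6  249.7] jaw -75.1 tilt [-0.     0.001 -1.   ] open 85.6 F [-0.8 -0.2 -0.1]
shift [-376.5 -409.9  150.1] yaw -48.2 or 131.8 q6 now -7 q6 after ~ 4
```

```bash
python3 -m jog '[[-376,-410,150,-48,72],[-376,-410,150,-48,72],[-376,-410,150,-48,72],[-376,-410,150,-48,72],[-376,-410,150,-48,72],[-376,-410,150,-48,72],[-376,-410,150,-48,72],[-376,-410,150,-48,72],[-376,-410,150,-48,72],[-376,-410,150,-48,72]]'; python3 go.py 460 -134 60 63.1
```

```text
t: 1.08
tool_pos: [0.3782, -0.2629, 0.1416]
orientation: [3.054, -0.735, 0.001]
force: [1.4, -0.3, -0.5]
opening: 0.072
t 1.0833 pos [ 378.2 -262.9  141.6] jaw -27.1 tilt [ 0.001 -0.001 -1.   ] open 72.0 F [ 1.4 -0.3 -0.5]
shift [  14.1 -152.1   81.5] yaw -0.2 or 179.8 q6 now -17 q6 after ~ 1
```

```bash
python3 -m jog '[[14,-152,81,0,72],[14,-152,81,0,72],[14,-152,81,0,72],[14,-152,81,0,72],[14,-152,81,0,72],[14,-152,81,0,72],[14,-152,81,0,72]]'; python3 go.py 460 -134 26 63.1
```

```text
t: 1.67
tool_pos: [0.4592, -0.1358, 0.061]
orientation: [3.054, -0.733, -0.0]
force: [0.1, -0.4, 0.2]
opening: 0.0722
t 1.6667 pos [ 459.2 -135.8   61. ] jaw -27.0 tilt [-0.    -0.001 -1.   ] open 72.2 F [ 0.1 -0.4  0.2]
shift [-0.1 -2.  35. ] yaw -0.1 or 179.9 q6 now 2 q6 after ~ 2
```

```bash
python3 -m jog '[[0,-2,30,0,72],[0,-2,36,0,72],[0,-2,40,0,72],[0,-2,40,0,72],[0,-2,40,0,72]]'; python3 go.py 460 -134 17 63.1; python3 - <<'E'
from h import *
cv2.imwrite("pics/g1.png",cv2.resize(grab_frame("side")[230:370,190:390],None,fx=4,fy=4,interpolation=2))
E
```

```text
t: 2.08
tool_pos: [0.4603, -0.1349, 0.0218]
orientation: [3.054, -0.737, 0.002]
force: [0.2, -0.7, -0.5]
opening: 0.072
t 2.0833 pos [ 460.3 -134.9   21.8] jaw -27.1 tilt [ 0.001 -0.001 -1.   ] open 72.0 F [ 0.2 -0.7 -0.5]
shift [-0.7 -0.7  4.8] yaw -0.2 or 179.8 q6 now 2 q6 after ~ 2
```

View pics/g1.png

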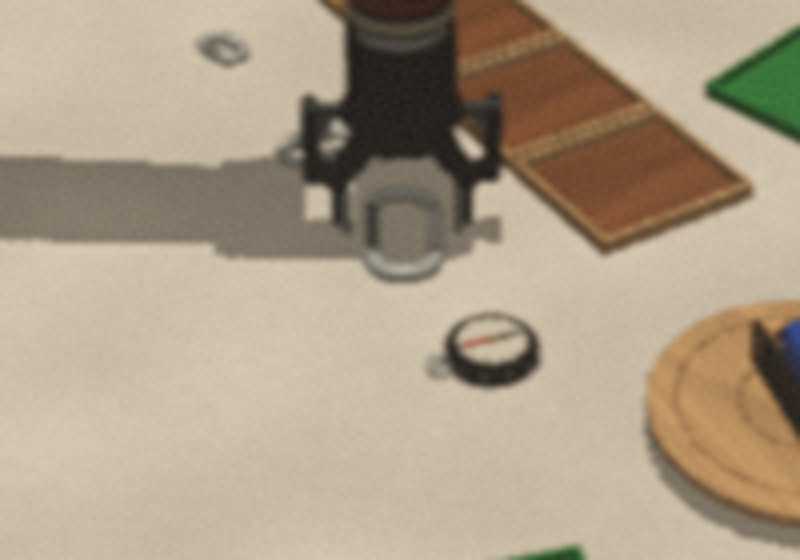

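The jaws straddle the 104 ring symmetrically (crop around (400,230)) and the compass is clear. Now I'll feel for the shelf with the jaws narrowed to 62.

```bash
python3 -m jog '[[0,0,0,0,62],[0,0,2,0,62],[0,0,3,0,62],[0,0,3,0,62]]';  python3 -m jog '[[0,0,1,0,62],[0,0,2,0,62],[0,0,2,0,62]]'
```

```text
t: 2.47
tool_pos: [0.46, -0.1339, 0.0178]
orientation: [-3.054, 0.735, 0.0]
force: [-0.6, -0.0, -0.7]
opening: 0.0621
t: 2.72
tool_pos: [0.4599, -0.1338, 0.0155]
orientation: [-3.054, 0.735, 0.001]
force: [0.9, 0.4, 0.2]
opening: 0.0619
```

```bash
python3 -m jog '[[0,0,1,0,62],[0,0,1,0,62]]';  python3 -m jog '[[0,0,1,0,62],[0,0,1,0,62]]'; python3 -m jog '[[0,0,1,0,62],[0,0,1,0,62]]'
```

```text
t: 2.88
tool_pos: [0.4599, -0.1338, 0.0146]
orientation: [-3.054, 0.735, 0.001]
force: [-0.4, 0.5, -0.2]
opening: 0.0621
t: 3.05
tool_pos: [0.4599, -0.1338, 0.0136]
orientation: [-3.054, 0.735, 0.0]
force: [-1.2, 0.2, 0.5]
opening: 0.0622
t: 3.22
tool_pos: [0.4602, -0.134, 0.0135]
orientation: [-3.054, 0.735, 0.001]
force: [-3.3, 1.1, 6.5]
opening: 0.0618
```

Contact came at TCP z = 13.5 mm with 62 mm opening. I'll rise 3 mm and close.

```bash
python3 -m jog '[[0,0,-4,0,62],[0,0,-4,0,50],[0,0,-4,0,45],[0,0,-4,0,45],[0,0,-4,0,45],[0,0,-4,0,45],[0,0,-4,0,45]]';  python3 -m jog '[[0,0,-30,0,45],[0,0,-60,0,45],[0,0,-60,0,45],[0,0,-60,0,45]]'; python3 go.py 634 -157.5 60 3.4
```

```text
t: 3.8
tool_pos: [0.461, -0.1343, 0.0181]
orientation: [3.054, -0.735, 0.003]
force: [0.0, 0.4, 7.1]
opening: 0.0544
t: 4.13
tool_pos: [0.4615, -0.1346, 0.0788]
orientation: [3.053, -0.735, 0.007]
force: [-0.6, -0.0, -0.4]
opening: 0.0542
t 4.1333 pos [ 461.5 -134.6   78.8] jaw -27.1 tilt [ 0.004 -0.002 -1.   ] open 54.2 F [-0.6 -0.  -0.4]
shift [164.  -58.1  19.5] yaw 59.5 or -120.5 q6 now 2 q6 after ~ 64
```

```bash
python3 -m jog '[[164,-58,20,60,45],[164,-58,20,60,45],[164,-58,20,60,45],[164,-58,20,60,45],[164,-58,20,60,45],[164,-58,20,60,45],[164,-58,20,60,45],[164,-58,20,60,45],[164,-58,20,60,45],[164,-58,20,60,45]]'; python3 go.py 634 -157.5 22 3.4; python3 - <<'E'
from h import *
cv2.imwrite("pics/g2.png",cv2.resize(grab_frame("side")[200:320,240:400],None,fx=4,fy=4,interpolation=2))
E
```

```text
t: 4.97
tool_pos: [0.631, -0.1563, 0.0541]
orientation: [2.276, -2.163, -0.006]
force: [-0.2, 0.2, -0.2]
opening: 0.0548
t 4.9667 pos [ 631.  -156.3   54.1] jaw -87.1 tilt [-0.004  0.001 -1.   ] open 54.8 F [-0.2  0.2 -0.2]
shift [ 1.4 -3.  32.1] yaw -0.5 or 179.5 q6 now 67 q6 after ~ 66
```

View pics/g2.png

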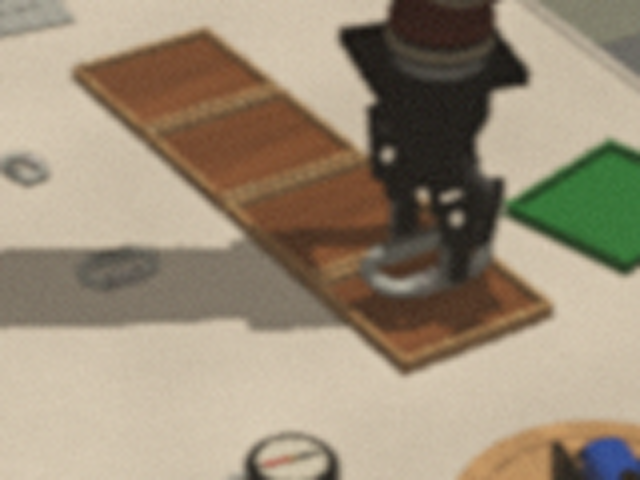

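The 104 is held level over the tray nearest the turntable (crop (430,265)). I'll lower it in stages.

```bash
python3 -m jog '[[1,-3,10,0,45],[1,-3,20,0,45],[1,-3,20,0,45],[1,-3,20,0,45]]'; python3 go.py 634 -157.5 22 3.4
```

```text
t: 5.35
tool_pos: [0.6342, -0.1573, 0.0347]
orientation: [2.277, -2.162, -0.005]
force: [0.5, 0.2, -1.0]
opening: 0.0541
t 5.35 pos [ 634.2 -157.3   34.7] jaw -87.0 tilt [-0.003  0.001 -1.   ] open 54.1 F [ 0.5  0.2 -1. ]
shift [ 0.3  0.2 12.7] yaw -0.4 or 179.6 q6 now 67 q6 after ~ 66
```

```bash
python3 -m jog '[[0,0,6,0,45],[0,0,11,0,45],[0,0,11,0,45]]'; python3 -m jog '[[0,0,1,0,45],[0,0,1,0,45]]';
```

```text
t: 5.6
tool_pos: [0.6348, -0.1575, 0.0245]
orientation: [2.277, -2.163, -0.003]
force: [-0.3, -0.3, -0.3]
opening: 0.0543
t: 5.77
tool_pos: [0.6355, -0.1577, 0.0247]
orientation: [2.278, -2.164, -0.0]
force: [-0.3, -0.1, -0.5]
opening: 0.0539
```

```bash
python3 -m jog '[[0,0,1,0,45],[0,0,1,0,45]]'; python3 -m jog '[[0,0,1,0,45],[0,0,1,0,45]]'
```

```text
t: 5.93
tool_pos: [0.6356, -0.1577, 0.024]
orientation: [-2.278, 2.164, -0.001]
force: [-0.7, -0.6, -0.5]
opening: 0.0542
t: 6.1
tool_pos: [0.6355, -0.1577, 0.0228]
orientation: [-2.278, 2.164, -0.0]
force: [0.4, 0.6, -0.9]
opening: 0.0543
```

```bash
python3 -m jog '[[0,0,0.7,0,45],[0,0,0.7,0,45],[0,0,0.7,0,58],[0,0,0.7,0,64],[0,0,0.7,0,66],[0,0,0.7,0,66],[0,0,-10,0,66],[0,0,-45,0,66],[0,0,-75,0,66],[0,0,-75,0,66]]'; python3 go.py 454.6 -10.7 95 -0.5
```

```text
t: 6.93
tool_pos: [0.6401, -0.1593, 0.1069]
orientation: [-2.274, 2.16, -0.019]
force: [1.0, -0.2, 0.3]
opening: 0.0657
t 6.9333 pos [ 640.1 -159.3  106.9] jaw -87.1 tilt [ 0.013 -0.005 -1.   ] open 65.7 F [ 1.  -0.2  0.3]
shift [-158.   177.7    8.8] yaw 3.4 or -176.6 q6 now 67 q6 after ~ 83
```

```bash
python3 -m jog '[[-158,178,20,3,52],[-158,178,20,3,52],[-158,178,20,3,52],[-158,178,20,3,52],[-158,178,20,3,52],[-158,178,20,3,52],[-158,178,20,3,52],[-158,178,20,3,52],[-158,178,20,3,52]]'; python3 go.py 454.6 -10.7 30 -0.5
```

```text
t: 7.68
tool_pos: [0.4508, -0.0093, 0.0791]
orientation: [-2.22, 2.221, -0.004]
force: [0.0, -0.4, 0.7]
opening: 0.052
t 7.6833 pos [450.8  -9.3  79.1] jaw -90.0 tilt [ 0.003 -0.001 -1.   ] open 52.0 F [ 0.  -0.4  0.7]
shift [ 1.4 -3.7 49.1] yaw 0.5 or -179.5 q6 now 79 q6 after ~ 80
```

```bash
python3 -m jog '[[1,-3,20,0,52],[1,-3,39,0,52],[1,-3,39,0,52],[1,-3,39,0,52],[1,-3,39,0,52]]'; python3 go.py 454.6 -10.7 19.5 -0.5;python3 - <<'E'
from h import *
a=cv2.resize(grab_frame("top")[190:320,220:420],None,fx=3,fy=3,interpolation=2); cv2.imwrite("pics/g3.png",a)
E
```

```text
t: 8.1
tool_pos: [0.4539, -0.0107, 0.0399]
orientation: [-2.219, 2.223, -0.002]
force: [0.9, 0.1, 1.0]
opening: 0.0518
t 8.1 pos [453.9 -10.7  39.9] jaw -90.1 tilt [ 0.001 -0.    -1.   ] open 51.8 F [0.9 0.1 1. ]
shift [ 0.  -0.6 20.4] yaw 0.4 or -179.6 q6 now 79 q6 after ~ 80
```

View pics/g3.png

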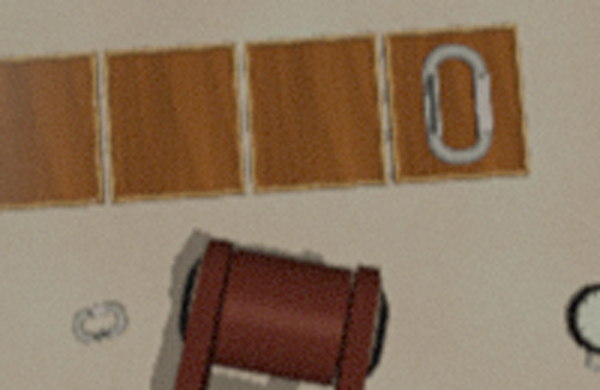

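The 104 lies centred and aligned in the rightmost tray (crop (458,103)). Next is the 63: descend to z≈19.5 and grip.

```bash
python3 -m jog '[[0,0,10,0,52],[0,0,18,0,52],[0,0,20,0,52],[0,0,20,0,52],[0,0,20,0,35],[0,0,20,0,28],[0,0,20,0,28],[0,0,20,0,28],[0,0,20,0,28],[0,0,20,0,28]]'; python3 -m jog '[[0,0,-20,0,28],[0,0,-40,0,28],[0,0,-40,0,28],[0,0,-40,0,28],[0,0,-40,0,28]]'; python3 go.py 619.5 86.1 60 3.4
```

```text
t: 8.98
tool_pos: [0.4529, -0.0101, 0.0191]
orientation: [-2.22, 2.222, -0.001]
force: [0.8, 0.5, 0.5]
opening: 0.0367
t: 9.4
tool_pos: [0.4521, -0.0099, 0.058]
orientation: [2.22, -2.222, -0.001]
force: [-0.7, 0.9, -0.0]
opening: 0.0364
t 9.4 pos [452.1  -9.9  58. ] jaw -90.1 tilt [-0.001  0.    -1.   ] open 36.4 F [-0.7  0.9 -0. ]
shift [ -96.2 -167.3   -2.1] yaw -3.5 or 176.5 q6 now 79 q6 after ~ 85
```

```bash
python3 -m jog '[[-96,-166,-2,-4,28],[-96,-166,-2,-4,28],[-96,-166,-2,-4,28],[-96,-166,-2,-4,28],[-96,-166,-2,-4,28],[-96,-166,-2,-4,28],[-96,-166,-2,-4,28],[-96,-166,-2,-4,28]]'; python3 -m jog '[[0,0,10,0,28],[0,0,18,0,28],[0,0,18,0,28],[0,0,18,0,28]]'; python3 go.py 618.5 86.1 23.5 3.4
```

```text
t: 10.07
tool_pos: [0.6171, 0.0856, 0.0588]
orientation: [2.295, -2.142, -0.004]
force: [0.6, -0.6, -0.2]
opening: 0.0366
t: 10.4
tool_pos: [0.6171, 0.0853, 0.0413]
orientation: [2.294, -2.143, -0.003]
force: [-0.4, 0.3, 0.1]
opening: 0.0368
t 10.4 pos [617.1  85.3  41.3] jaw -86.1 tilt [-0.003 -0.    -1.   ] open 36.8 F [-0.4  0.3  0.1]
shift [-0.7 -1.5 17.8] yaw 0.5 or -179.5 q6 now 87 q6 after ~ 88
```

```bash
python3 -m jog '[[-1,-1,8,0,28],[-1,-1,15,0,28],[-1,-1,17,0,28],[-1,-1,17,0,28],[-1,-1,17,0,28]]'; python3 go.py 618.5 86.1 23 3.4
```

```text
t: 10.82
tool_pos: [0.6195, 0.0868, 0.0255]
orientation: [2.296, -2.143, -0.001]
force: [0.4, 0.1, 0.0]
opening: 0.0365
t 10.8167 pos [619.5  86.8  25.5] jaw -86.1 tilt [-0.001 -0.    -1.   ] open 36.5 F [0.4 0.1 0. ]
shift [0.7 1.  2.5] yaw 0.5 or -179.5 q6 now 87 q6 after ~ 88
```

```bash
python3 -m jog '[[0,0,1,0,28],[0,0,2,0,28],[0,0,2,0,28],[0,0,2,0,28]]'; python3 -m jog '[[0,0,0.5,0,28],[0,0,0.5,0,28],[0,0,0.5,0,40],[0,0,0.5,0,48],[0,0,0.5,0,48],[0,0,-10,0,48],[0,0,-35,0,48],[0,0,-65,0,48],[0,0,-65,0,48]]'; python3 go.py 449.9 149.5 80 -76.4
```

```text
t: 11.15
tool_pos: [0.6197, 0.0869, 0.024]
orientation: [-2.296, 2.144, -0.0]
force: [-0.2, -0.3, -0.9]
opening: 0.0364
t: 11.9
tool_pos: [0.6241, 0.087, 0.0967]
orientation: [-2.291, 2.138, -0.013]
force: [1.7, 0.4, 1.6]
opening: 0.0481
t 11.9 pos [624.1  87.   96.7] jaw -86.1 tilt [ 0.012  0.    -1.   ] open 48.1 F [1.7 0.4 1.6]
shift [-74.3 169.6  14.7] yaw 80.3 or -99.7 q6 now 87 q6 after ~ 178
```

```bash
python3 -m jog '[[-74,170,20,-100,44],[-74,170,20,-100,44],[-74,170,20,-100,44],[-74,170,20,-100,44],[-74,170,20,-100,44],[-74,170,20,-100,44],[-74,170,20,-100,44],[-74,170,20,-100,44],[-74,170,20,-100,44],[-74,170,20,-100,44]]'; python3 go.py 449.9 149.5 50 -76.4
```

```text
t: 12.73
tool_pos: [0.4452, 0.1491, 0.0696]
orientation: [-3.118, 0.385, -0.002]
force: [0.0, -0.3, 0.4]
opening: 0.0441
t 12.7333 pos [445.2 149.1  69.6] jaw -14.1 tilt [ 0.001  0.    -1.   ] open 44.1 F [ 0.  -0.3  0.4]
shift [ 4.4 -1.5 19.6] yaw -27.7 or 152.3 q6 now 23 q6 after ~ -4
```

```bash
python3 -m jog '[[4,-2,10,-28,44],[4,-2,29,-28,44],[4,-2,29,-28,44],[4,-2,29,-28,44],[4,-2,29,-28,44],[4,-2,29,-28,44],[4,-2,29,-28,44]]'; python3 go.py 449.9 149.5 20 -76.4
```

```text
t: 13.32
tool_pos: [0.4498, 0.15, 0.0405]
orientation: [-3.12, -0.367, -0.002]
force: [0.1, -0.2, -0.3]
opening: 0.0437
t 13.3167 pos [449.8 150.   40.5] jaw 13.4 tilt [ 0.001  0.    -1.   ] open 43.7 F [ 0.1 -0.2 -0.3]
shift [-0.   0.5 20.5] yaw -0.2 or 179.8 q6 now -4 q6 after ~ -4
```

```bash
python3 -m jog '[[0,0,10,0,44],[0,0,18,0,44],[0,0,20,0,44],[0,0,20,0,44],[0,0,20,0,28],[0,0,20,0,20],[0,0,20,0,20],[0,0,20,0,20],[0,0,20,0,20],[0,0,20,0,20]]'; python3 -m jog '[[0,0,-20,0,20],[0,0,-40,0,20],[0,0,-40,0,20],[0,0,-40,0,20],[0,0,-40,0,20]]'; python3 go.py 612.3 207.9 60 3.4
```

```text
t: 14.15
tool_pos: [0.4494, 0.1499, 0.0199]
orientation: [-3.12, -0.371, -0.0]
force: [0.3, -0.3, 0.5]
opening: 0.0283
t: 14.57
tool_pos: [0.4489, 0.1499, 0.0592]
orientation: [-3.12, -0.371, 0.001]
force: [0.8, 0.3, -0.2]
opening: 0.0281
t 14.5667 pos [448.9 149.9  59.2] jaw 13.6 tilt [-0.001 -0.    -1.   ] open 28.1 F [ 0.8  0.3 -0.2]
shift [172.4 -18.1  -0.9] yaw -79.8 or 100.2 q6 now -4 q6 after ~ -84
```

```bash
python3 -m jog '[[172,-18,0,-80,20],[172,-18,0,-80,20],[172,-18,0,-80,20],[172,-18,0,-80,20],[172,-18,0,-80,20],[172,-18,0,-80,20],[172,-18,0,-80,20],[172,-18,0,-80,20],[172,-18,0,-80,20],[172,-18,0,-80,20]]'; python3 go.py 612.3 207.9 60 3.4
```

```text
t: 15.4
tool_pos: [0.6111, 0.2075, 0.0574]
orientation: [-2.305, -2.132, 0.005]
force: [-0.3, -0.3, -0.2]
opening: 0.0276
t 15.4 pos [611.1 207.5  57.4] jaw 85.5 tilt [-0.003 -0.001 -1.   ] open 27.6 F [-0.3 -0.3 -0.2]
shift [ 0.5  1.1 -2.6] yaw -7.9 or 172.1 q6 now -73 q6 after ~ -81
```

```bash
python3 -m jog '[[0,1,10,-8,20],[0,1,18,-8,20],[0,1,18,-8,20],[0,1,18,-8,20],[0,1,18,-8,20],[0,1,18,-8,20]]'; python3 go.py 612.3 207.9 24 3.4
```

```text
t: 15.9
tool_pos: [0.6135, 0.2077, 0.042]
orientation: [2.16, 2.281, 0.0]
force: [0.4, -0.1, 0.3]
opening: 0.0279
t 15.9 pos [613.5 207.7  42. ] jaw 93.1 tilt [ 0.  0. -1.] open 27.9 F [ 0.4 -0.1  0.3]
shift [ 0.3 -1.2 18. ] yaw -0.3 or 179.7 q6 now -81 q6 after ~ -81
```

```bash
python3 -m jog '[[0,-1,8,0,20],[0,-1,15,0,20],[0,-1,17,0,20],[0,-1,17,0,20],[0,-1,17,0,20]]'; python3 go.py 612.3 207.9 24 3.4
```

```text
t: 16.32
tool_pos: [0.6121, 0.2076, 0.0243]
orientation: [-2.159, -2.282, 0.001]
force: [0.2, 0.7, -0.5]
opening: 0.0282
t 16.3167 pos [612.1 207.6  24.3] jaw 93.2 tilt [-0.001 -0.    -1.   ] open 28.2 F [ 0.2  0.7 -0.5]
shift [0.3 0.2 0.3] yaw -0.2 or 179.8 q6 now -81 q6 after ~ -81
```

```bash
python3 -m jog '[[0,0,0.5,0,20],[0,0,0.5,0,20],[0,0,0.5,0,32],[0,0,0.5,0,40],[0,0,0.5,0,40],[0,0,-10,0,40],[0,0,-35,0,40],[0,0,-70,0,40],[0,0,-70,0,40]]'; python3 go.py 449.6 287.5 80 29.8
```

```text
t: 17.07
tool_pos: [0.617, 0.2087, 0.1037]
orientation: [2.154, 2.277, 0.017]
force: [1.7, -0.4, 1.9]
opening: 0.04
t 17.0667 pos [617.  208.7 103.7] jaw 93.2 tilt [ 0.013  0.003 -1.   ] open 40.0 F [ 1.7 -0.4  1.9]
shift [  87.9 -163.1   21.8] yaw -26.6 or 153.4 q6 now -81 q6 after ~ -94
```

The rack stands close to the 82 ring, so I'll check clearance before going there.

```bash
python3 - <<'E'
from h import *
im=cv2.imread("pics/top0.png")[225:320,65:225]; s=grab_frame("side"); 
a=cv2.resize(im,(640,380),interpolation=2); b=cv2.resize(s[140:300,180:380],(480,384),interpolation=2)[:380]
cv2.imwrite("pics/rack.png",cv2.resize(np.hstack([a,b]),None,fx=.71,fy=.71))
for z in (0,.09,.175): print(z,ray([[177,243],[175,277],[100,272],[105,237],[75,263]],z).round(3)[:,:2].tolist())
E
```

```text
0 [[0.59, 0.348], [0.502, 0.351], [0.516, 0.545], [0.607, 0.536], [0.54, 0.611]]
0.09 [[0.58, 0.321], [0.498, 0.324], [0.512, 0.504], [0.596, 0.495], [0.534, 0.565]]
0.175 [[0.57, 0.295], [0.495, 0.298], [0.507, 0.464], [0.585, 0.456], [0.527, 0.521]]
```

View pics/rack.png

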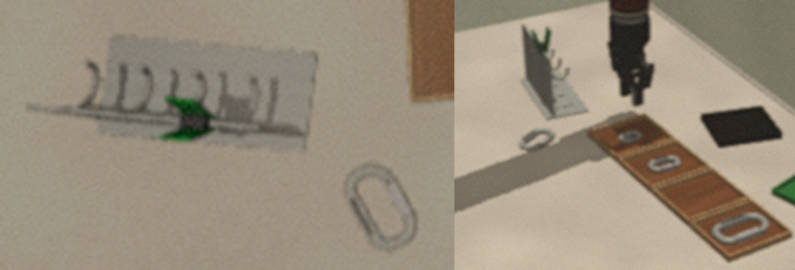

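The side crop shows 104, 63 and 47 seated in their trays and the second tray still empty. The rack panel's near corner is around (505,350) mm, about 84 mm from the 82 ring, so there is enough clearance.

```bash
python3 -m jog '[[88,-163,20,-27,62],[88,-163,20,-27,62],[88,-163,20,-27,62],[88,-163,20,-27,62],[88,-163,20,-27,62],[88,-163,20,-27,62],[88,-163,20,-27,62],[88,-163,20,-27,62]]'; python3 go.py 449.6 287.5 40 29.8
```

```text
t: 17.78
tool_pos: [0.4454, 0.2864, 0.0752]
orientation: [1.566, 2.722, 0.001]
force: [0.5, -0.2, 0.2]
opening: 0.0618
t 17.7833 pos [445.4 286.4  75.2] jaw 120.2 tilt [ 0.001  0.    -1.   ] open 61.8 F [ 0.5 -0.2  0.2]
shift [-1.1  4.1 35.2] yaw 0.4 or -179.6 q6 now -95 q6 after ~ -95
```

```bash
python3 -m jog '[[-1,4,20,0,62],[-1,4,35,0,62],[-1,4,35,0,62],[-1,4,35,0,62],[-1,4,35,0,62]]'; python3 go.py 449.6 287.5 18.5 29.8
```

```text
t: 18.2
tool_pos: [0.4499, 0.2874, 0.0407]
orientation: [1.568, 2.722, 0.001]
force: [-0.1, 0.4, 0.6]
opening: 0.0621
t 18.2 pos [449.9 287.4  40.7] jaw 120.1 tilt [ 0.001  0.    -1.   ] open 62.1 F [-0.1  0.4  0.6]
shift [ 0.2 -0.3 22.2] yaw 0.3 or -179.7 q6 now -96 q6 after ~ -95
```

```bash
python3 -m jog '[[0,0,12,0,62],[0,0,20,0,62],[0,0,22,0,62],[0,0,22,0,62],[0,0,22,0,45],[0,0,22,0,37],[0,0,22,0,37],[0,0,22,0,37],[0,0,22,0,37],[0,0,22,0,37]]'; python3 -m jog '[[0,0,-20,0,37],[0,0,-60,0,37],[0,0,-60,0,37],[0,0,-60,0,37],[0,0,-60,0,37]]'; python3 go.py 626.7 -35.7 80 3.4
```

```text
t: 19.03
tool_pos: [0.4489, 0.2878, 0.0182]
orientation: [1.566, 2.723, 0.001]
force: [-0.3, 0.4, 2.3]
opening: 0.0451
t: 19.45
tool_pos: [0.4484, 0.2875, 0.0776]
orientation: [-1.566, -2.723, 0.0]
force: [-0.9, 0.2, -1.1]
opening: 0.0453
t 19.45 pos [448.4 287.5  77.6] jaw 120.2 tilt [-0. -0. -1.] open 45.3 F [-0.9  0.2 -1.1]
shift [-369.    -8.3   -2.4] yaw 26.8 or -153.2 q6 now -96 q6 after ~ -105
```

```bash
python3 -m jog '[[-369,-8,-2,27,37],[-369,-8,-2,27,37],[-369,-8,-2,27,37],[-369,-8,-2,27,37],[-369,-8,-2,27,37],[-369,-8,-2,27,37],[-369,-8,-2,27,37],[-369,-8,-2,27,37],[-369,-8,-2,27,37],[-369,-8,-2,27,37]]'; python3 go.py 626.7 -35.7 40 3.4
```

```text
t: 20.28
tool_pos: [0.6288, -0.041, 0.0784]
orientation: [2.164, 2.276, -0.003]
force: [-0.4, 0.8, 0.0]
opening: 0.0451
t 20.2833 pos [628.8 -41.   78.4] jaw 92.9 tilt [-0.    -0.002 -1.   ] open 45.1 F [-0.4  0.8  0. ]
shift [ 5.5 -1.8 38.4] yaw -0.5 or 179.5 q6 now -103 q6 after ~ -103
```

```bash
python3 -m jog '[[0,0,20,0,37],[0,0,38,0,37],[0,0,38,0,37],[0,0,38,0,37],[0,0,38,0,37]]'; python3 go.py 626.7 -35.7 22.5 3.4
```

```text
t: 20.7
tool_pos: [0.6267, -0.0349, 0.0414]
orientation: [-2.158, -2.282, 0.001]
force: [0.2, 0.3, 0.6]
opening: 0.0453
t 20.7 pos [626.7 -34.9  41.4] jaw 93.2 tilt [-0.001  0.    -1.   ] open 45.3 F [0.2 0.3 0.6]
shift [-0.8 -0.1 18.9] yaw -0.2 or 179.8 q6 now -103 q6 after ~ -103
```

```bash
python3 -m jog '[[-1,0,8,0,37],[-1,0,15,0,37],[-1,0,18,0,37],[-1,0,18,0,37],[-1,0,18,0,37]]'; python3 go.py 626.7 -35.7 22.5 3.4
```

```text
t: 21.12
tool_pos: [0.627, -0.0363, 0.0235]
orientation: [-2.158, -2.282, 0.001]
force: [0.7, -0.3, 0.3]
opening: 0.0451
t 21.1167 pos [627.  -36.3  23.5] jaw 93.2 tilt [-0.001  0.    -1.   ] open 45.1 F [ 0.7 -0.3  0.3]
shift [ 0.6 -0.3  1. ] yaw -0.2 or 179.8 q6 now -103 q6 after ~ -103
```

Release, rise, and swing back towards the robot to clear the view.

```bash
python3 -m jog '[[0,0,1,0,37],[0,0,1,0,37],[0,0,1,0,48],[0,0,1,0,57],[0,0,1,0,57],[0,0,-10,0,57],[0,0,-35,0,57],[0,0,-75,0,57],[0,0,-115,0,57],[0,0,-115,0,57]]'; python3 go.py 440 -40 160 3.4
```

```text
t: 21.95
tool_pos: [0.633, -0.0373, 0.1505]
orientation: [2.149, 2.272, 0.015]
force: [1.5, -0.5, 2.6]
opening: 0.0571
t 21.95 pos [633.  -37.3 150.5] jaw 93.2 tilt [ 0.017 -0.003 -1.   ] open 57.1 F [ 1.5 -0.5  2.6]
shift [   8.  -192.6  -12.8] yaw -0.2 or 179.8 q6 now -103 q6 after ~ -105
```

```bash
python3 -m jog '[[0,-210,-20,0,57],[0,-210,-20,0,57],[0,-210,-20,0,57],[0,-210,-20,0,57],[0,-210,-20,0,57],[0,-210,-20,0,57],[0,-210,-20,0,57],[0,-210,-20,0,57]]'; python3 - <<'E'
from h import *
im=frame(3); cv2.imwrite("pics/end.png",im)
hsv=cv2.cvtColor(im,cv2.COLOR_BGR2HSV)
silver=(hsv[...,1]<75).astype(np.uint8)
vis=im.copy()
for nm,c,z in (("104",(634,-157.5),.010),("82",(626.7,-35.7),.0095),("63",(619.5,86.1),.009),("47",(612.3,207.9),.0085)):
    x,y=proj([c[0]/1000,c[1]/1000,z]).astype(int); m=np.zeros_like(silver); m[y-23:y+24,x-18:x+19]=silver[y-23:y+24,x-18:x+19]
    n,l,st,_=cv2.connectedComponentsWithStats(m,connectivity=8); m=l==1+st[1:,4].argmax()
    f=fit(m,z); print(nm,f,"off",np.round(f[0]-np.array(c),1)); vis[m]=(0,0,255)
m=ringmask(im,(401,276,441,316)); print("comp",fit(m,.01))
a=cv2.resize(im[190:320,170:530],None,fx=2.2,fy=2.2,interpolation=3); b=cv2.resize(vis[190:320,170:530],None,fx=2.2,fy=2.2,interpolation=0)
cv2.imwrite("pics/endc.png",np.vstack([a,b]))
d=cv2.absdiff(im,cv2.imread("pics/base.png"))[200:285,440:530]; print("headlamp diff",d.max(-1).mean(), (d.max(-1)>40).sum())
E
```

```text
t: 22.62
tool_pos: [0.4184, -0.0483, 0.1601]
orientation: [2.157, 2.28, 0.002]
force: [0.3, -0.3, 0.4]
opening: 0.0572
104 (array([ 633.6, -157.9]), array([101.9,  56.9]), -1.0) off [-0.4 -0.4]
82 (array([627.9, -36.4]), array([78.3, 46.6]), -0.4) off [ 1.2 -0.7]
63 (array([621.1,  86.3]), array([62.5, 37.5]), -5.0) off [1.6 0.2]
47 (array([610.3, 207.9]), array([44.5, 28.5]), 0.6) off [-2.  0.]
comp (array([ 447.5, -279. ]), array([70.1, 65.2]), 27.5)
headlamp diff 4.963267973856209 0
```

View pics/endc.png

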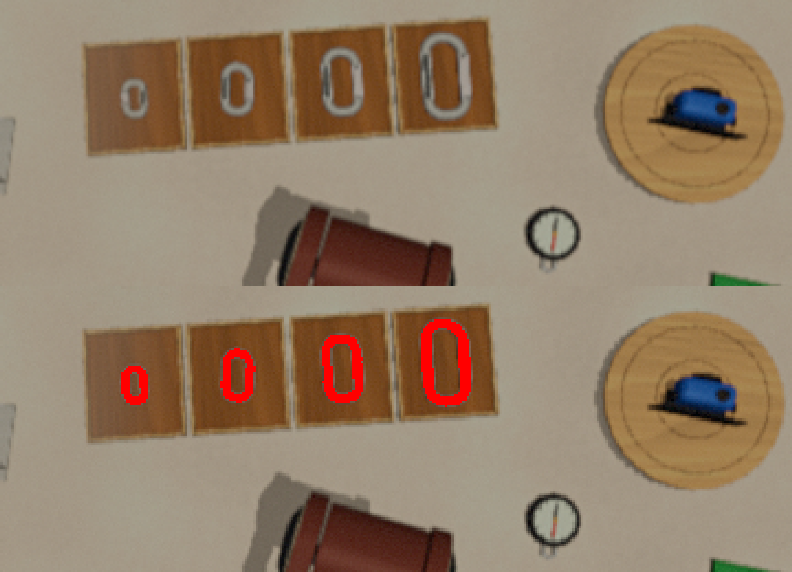

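All four lie centred within about 2 mm and within about 9° of the tray axis, in the right order. The headlamp is unchanged, and the compass looks untouched (the mask fit differs by about 2 mm).

```bash
python3 -c "from rig import *; o=get_obs(); print(o['t'],o['force']); print(sign_off())"
```

```text
22.7667 [0.04348661 0.3497691  0.60611216]
the job is handed in; nothing more can be done
None
```

All four carabiners are in the wooden trays, one to a tray: 104, 82, 63, 47 counted from the headlamp's end. I handed the job in at 22.8 s of the 96 s allowed, with the arm clear.

- **Position:** the last top view put each carabiner within about 2 mm of its tray's centre (limit 15 mm).
- **Angle:** the measured lengths were 3–8° off the tray direction (limit 15°). The pixel outlines are coarse, and the jaws were set within 1° of that direction at each release.
- **Flatness:** I judged this by eye. They look flat in the pictures, but I did not measure tilt or height.
- **Headlamp:** the before and after pictures showed no change around it.
- **Compass:** its measured centre differed by about 2 mm between the two pictures. The outline fit itself was uneven, the compass looks unmoved, and the gripper never came near it, so I put this down to measurement noise.

No check failed.

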